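Open the ratchet holder on the instrument bench

TASK

Open up the ratchet holder on the bench: press down the release pad on its sliding jaw and, keeping the pad pressed, push the sliding jaw back along its toothed bar until it is fully home against the end stop, then let go so that it locks there. Do it with the fingertips only: pick nothing up, and leave the module in the holder and the other things on the bench where they are.

Things in the scene. Friction and masses are not known exactly. Their poses are not given: they have to be found in the camera images.
- holder: Grey bench holder, fixed; base plate 140 x 340 x 16 mm. Origin: centre of its underside. y runs along the toothed bar (20 mm wide, at x = +30 mm) from the fixed jaw (face at y = -136 mm, top 70 mm up) to the end stop (dark block, face at y = +138 mm, top 52 mm up); z up. The grey sliding jaw between them has a black housing on the bar; release pad and push plate stand out from it to +x.
- carriage (a joint): Slide of the sliding jaw along the holder's +y, in m: 0 = nearest the fixed jaw (jaw face at holder y = -90 mm), 0.166 = home against the end stop. Starts between about 0.005 and 0.07. While the release pad is up the ratchet holds it both ways, with up to 8 mm of play (coarse teeth); while the pad is pressed it slides with about 2 to 5 N.
- release (a joint): Tilt of the release pad in rad: 0 = up (ratchet locked), 0.34 = fully down; its outer (+x) end goes down. A spring lifts it, and the ratchet locks, as soon as it is let go. The ratchet is surely free above 0.22; pad_top is about 9 mm down at 0.22 and 13.5 mm down at 0.34 (hard stop). Pressing there takes about 5 to 7 N.
- pad_top (a point): Top of the release pad, near its middle: a ribbed grey plate, 46 mm along holder x by 42 mm along y, 6 mm thick, about 60 mm above the bench when up, free above. It tilts with the pad and travels with the sliding jaw. The pad's hinge runs along y, 41 mm to -x of this point.
- push_face (a point): Point on the face of the upright black push plate at the +y end of the pad, part of the sliding jaw, level in x with the pad's middle; the face looks to holder -y. Plate 74 mm wide, 10 mm thick, top 72 mm above the bench; this point 62 mm above the bench, 28 mm from pad_top along y. A fingertip pressing the pad can push this face to +y.
- jaw_face (a point): Top edge of the sliding jaw's face, in the middle of its width, 70 mm above the bench; the face looks to the holder's -y, towards the module.
- module: Loose aluminium instrument module, 60 x 36 x 28 mm, standing in the holder next to the fixed jaw. Origin: centre of its underside. To be left alone.
- mouse: Loose white cordless computer mouse, 105 x 60 x 31 mm, on the bench. Origin: centre of its underside. To be left alone.
- mug: Loose white mug, 80 mm across and 90 mm high, on the bench. Origin: centre of its underside. To be left alone.
- tray: Loose blue open parts tray, 80 x 110 x 32 mm, on the bench. Origin: centre of its underside. To be left alone.

How it is judged:
By the outcome, as a careful person would: the job done as asked, in the order asked, and still so for the second after the job is handed in, with the robot touching nothing.
It also fails if it takes over 35 s, if anything falls off the work surface, if the arm or the gripper's body presses on something with over 40 N, if the wrist force passes 120 N, or if a joint passes its speed limit or range.

ROBOT

A 7-joint arm with a two-finger parallel gripper is mounted at the origin on the work surface. World frame = base frame: x ahead of the robot, y to its left, z up, the work surface at z = 0. Lengths are in m, angles in rad, forces in N, time in s.
With the tool pointing down it reaches from about 0.35 to 0.9 m from the base axis. Payload 19.9 kg.
Tool frame: the origin (TCP) lies between the finger pads; the fingertips stand 19 mm ahead of it and the grasp point (between the pads) is the TCP; z points along the fingers, y is the line along which they close (so a half turn about z gives the same grasp; the last joint's range is limited). The gripper opens to 94 mm and grips with 3 to 60 N. Pads are 16 mm wide; open, the fingers measure 119 mm over their backs; the gripper's body (75 mm by 177 mm) begins 78 mm behind the grasp point.
Start: joints at [-1.339, 0.417, -0.01, 1.614, 0.005, 1.111, -0.053], TCP at [0.168, 0.602, 0.188] pointing down, gripper open.
Joint ranges: [-2.81, 2.81], [-0.39, 2.02], [-1.27, 1.25], [0.06, 2.57], [-1.19, 4.33], [0.19, 2], [-2.82, 2.82]. Speed limits (rad/s): [1.89, 1.89, 2.39, 2.39, 3.01, 3.01, 3.01].

INTERFACE

Orientations are given as a 3x3 rotation matrix whose columns are the frame's x, y, z axes.
In Python, from rig import robot gives the robot as it stands. Calls block until the motion is done:
- robot.move_ptp(position, orientation): joint-space move of the TCP to a pose.
- robot.move_linear(position, velocity=0.15, frame=None, threshold=None): straight line of the TCP; frame=None keeps the orientation; velocity is the mean speed in m/s. With threshold (N) it stops when the force on the tool has changed by that much, and returns True; else False.
- robot.goto_joints(angles): joint-space move.
- robot.gripper_to(opening): finger opening in m; the grip force is fixed at half the most; returns when the fingers have stopped.
- robot.pause(seconds).
- robot.ik(position, orientation): joint angles nearest the present ones, or None.
- robot.get_state(): the state.
- robot.grab_frame(name): name is "scene" or "top"; returns the picture (480x640x3 uint8, red, green, blue); there is no depth.
- robot.camera_info(name): a dict with "fx", "fy", "cx", "cy" (pixels), "rvec" (rotation vector, rad) and "tvec" (3), from world to camera coordinates, as OpenCV has them. Camera axes: x right, y down, z forward; pixel columns grow to the right and rows downward; lengths in m; the calibration is good to about 2 mm. A picture is of the moment at which its call begins. camera_info takes no time and is no camera call.
A pose or a line that the arm cannot do raises robot.PlanningError and nothing moves.
- robot.sign_off(): hands the job in; it is judged then, once.
The state is a dict: "time": time; "qpos": joint angles; "joint_vel": joint speeds; "effort": joint torques, N m; "ee_pos": TCP position; "tool_rot": TCP orientation; "force": force on the tool from outside, world axes, zero at the start; "moment": the same for the moment, N m; "opening": finger opening in m; "grasp_force": force on a finger pad.
Only numpy, scipy, OpenCV 4.12 (cv2) and the standard library are available. Lean on these libraries where they do the work, as an engineer would, in place of code of your own. Each camera call takes 0.05 s, during which the arm holds its last target. There are 200 camera calls.

## Working session

There is one attempt and no reset: what is moved stays moved. The work goes in short steps, each a Python script; the robot and the scene stay as the last script left them, time stands still between calls to the robot, and variables do not carry over. Pictures are saved under pics/ and viewed, at most 10 in all, crops included, and the job is handed in when it is done.

```bash
mkdir -p pics; ls
python3 - <<'E'
from rig import robot
import cv2,numpy as np
for n in ("scene","top"):
    f=robot.grab_frame(n); cv2.imwrite(f"pics/{n}0.png",f[:,:,::-1])
    c=robot.camera_info(n); R=cv2.Rodrigues(np.array(c["rvec"]))[0]
    print(n,c,"pos",-R.T@np.array(c["tvec"]))
s=robot.get_state();print(s["time"],s["ee_pos"],s["tool_rot"],s["force"],s["opening"])
E
```

```text
pics
scene {'fx': 608.1897091620742, 'fy': 608.1897091620742, 'cx': 323.5994353830507, 'cy': 243.3249243183024, 'rvec': array([ 1.75225349,  1.80487883, -0.69802693]), 'tvec': array([-0.02985129, -0.35477874,  1.49723111])} pos [1.28246438 0.04626342 0.84947328]
top {'fx': 444.744068361082, 'fy': 444.744068361082, 'cx': 317.4153068585804, 'cy': 236.05312271635307, 'rvec': array([ 2.13719633, -2.18174482,  0.18160536]), 'tvec': array([0.02335318, 0.55991762, 0.98309385])} pos [0.41581619 0.03965696 1.05168952]
0.1 [0.1683294  0.60153791 0.18718374] [[-9.63016477e-01  2.69442438e-01 -1.94954097e-04]
 [ 2.69442488e-01  9.63015863e-01 -1.09230597e-03]
 [-1.06569696e-04 -1.10443757e-03 -9.99999384e-01]] [ 0.51297008 -0.08964395 -0.27496714] 0.0934947799640926
```

View pics/scene0.png

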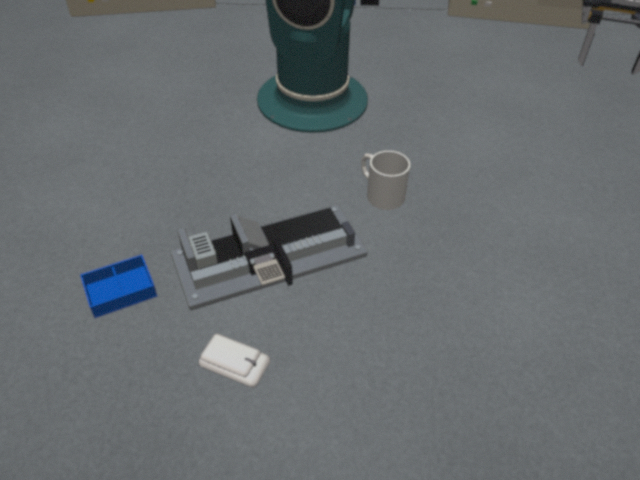

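View pics/top0.png

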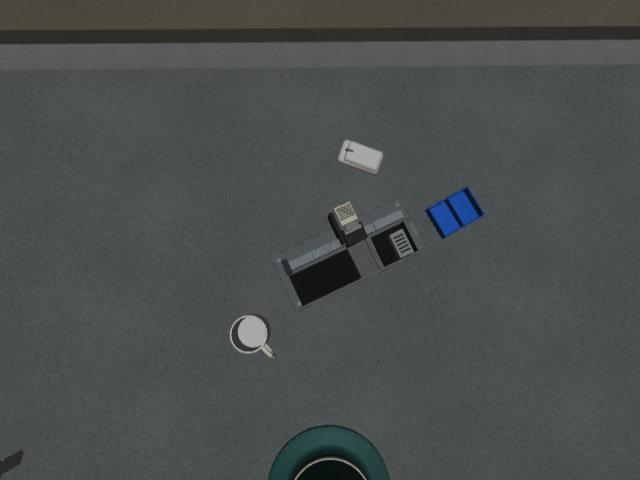

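The scene view shows the holder at about (270,255), with the pad at (268,271). In the top view the pad is at (345,212), the end stop at (283,266) and the module at (402,242). I'll enlarge both views to pick points.

Run:
```python
import cv2
t=cv2.imread("pics/top0.png")[190:315,265:430]; s=cv2.imread("pics/scene0.png")[195:310,165:375]
cv2.imwrite("pics/topc.png",cv2.convertScaleAbs(cv2.resize(t,None,fx=4.8,fy=4.8,interpolation=cv2.INTER_CUBIC),alpha=1.7))
cv2.imwrite("pics/scenec.png",cv2.convertScaleAbs(cv2.resize(s,None,fx=3.8,fy=3.8,interpolation=cv2.INTER_CUBIC),alpha=1.7))
```

```text
(no output)
```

View pics/topc.png

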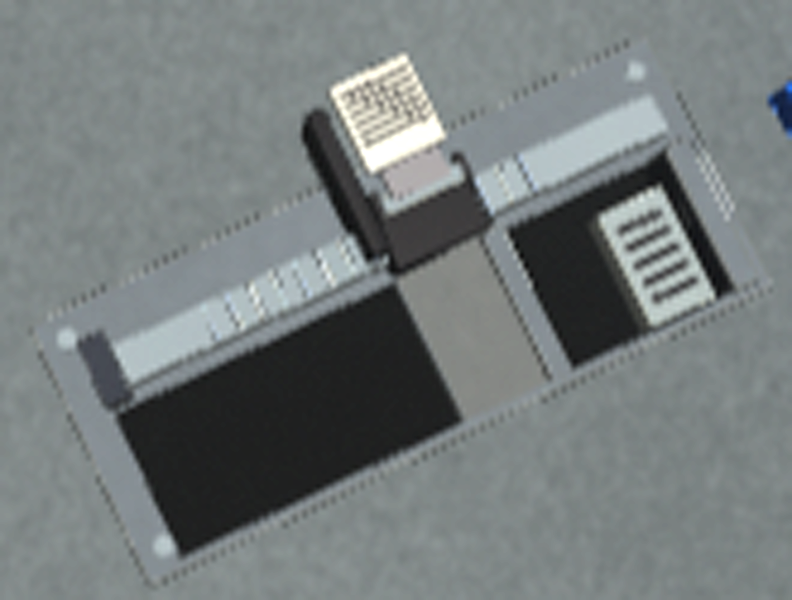

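View pics/scenec.png

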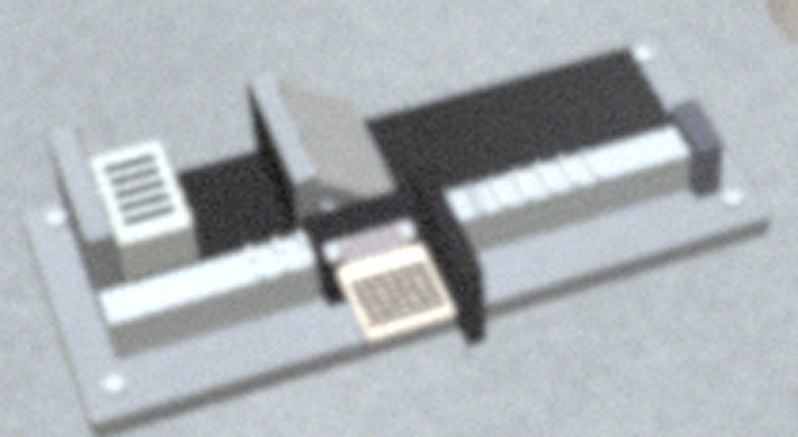

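The crops show, in top-crop pixels, the base corners at about (38,325), (632,40), (770,285) and (152,588), and pad corners at (330,88), (405,55), (445,138) and (375,172). In scene-crop pixels the pad corners are (335,262), (428,243), (458,312) and (368,340), with the black push plate on the +y side.

```bash
cat > h.py <<'E'
from rig import robot
import cv2,numpy as np
def cam(n):
    c=robot.camera_info(n); R=cv2.Rodrigues(np.array(c["rvec"]))[0]
    return np.array([[c["fx"],0,c["cx"]],[0,c["fy"],c["cy"]],[0,0,1]]),R,np.array(c["tvec"])
def plane(n,uv,z):
    K,R,t=cam(n); uv=np.atleast_2d(uv).astype(float)
    d=np.c_[uv,np.ones(len(uv))]@np.linalg.inv(K).T@R; p=-R.T@t
    return p+d*((z-p[2])/d[:,2])[:,None]
def tri(us,ut):
    P=[K@np.c_[R,t] for K,R,t in (cam("scene"),cam("top"))]
    X=cv2.triangulatePoints(P[0],P[1],np.array(us,float).T,np.array(ut,float).T); return (X[:3]/X[3]).T
def full(n,c):
    f,o=((4.8,(265,190)) if n=="top" else (3.8,(165,195)))
    return (np.array(c,float)+.5)/f-.5+o
E
python3 - <<'E'
from h import *
np.set_printoptions(precision=4,suppress=True)
# order: (+x,+y),(+x,-y),(-x,-y),(-x,+y)
bt=full("top",[(38,325),(632,40),(770,285),(152,588)]); bs=full("scene",[(768,215),(97,425),(28,225),(650,40)])
obj=np.array([(70,170),(70,-170),(-70,-170),(-70,170)])/1e3
def fit(B):
    c=B.mean(0); H=obj.T@(B-c); a=np.arctan2(H[0,1]-H[1,0],H[0,0]+H[1,1])
    R=np.array([[np.cos(a),-np.sin(a)],[np.sin(a),np.cos(a)]]); print("c",c,"yaw",a,"res",B-c-obj@R.T); return c,R
for n,b in(("top",bt),("scene",bs)):
    B=plane(n,b,.016)[:,:2]; c,R=fit(B)
    pc={"top":[(330,88),(405,55),(445,138),(375,172)],"scene":[(368+90,312),(368,340),(335,262),(428,243)]}[n]
    P=plane(n,full(n,pc),.06)[:,:2]; print(n,"pad",P.mean(0),"in holder",(P-c)@R, ((P-c)@R).mean(0))
print("tri pad",tri(full("scene",[(458,312),(368,340),(335,262),(428,243)]),full("top",[(330,88),(405,55),(445,138),(375,172)])))
print("tri base",tri(bs,bt))
# push plate top, end stop top, jaw face edge (top view)
for nm,p,z in(("plate outer/inner top corners",[(318,110),(372,255)],.072),("stop face top",[(108,332),(130,400)],.052),("jaw face",[(485,240),(550,378)],.07)):
    print(nm,(plane("top",full("top",p),z)[:,:2]-c)@R)
E
```

```text
c [ 0.5211 -0.0602] yaw 0.43045062538699086 res [[ 0.0018 -0.0065]
 [-0.0034  0.0059]
 [-0.0003  0.0021]
 [ 0.0018 -0.0014]]
top pad [ 0.6087 -0.0529] in holder [[ 0.1057 -0.0101]
 [ 0.1046 -0.0494]
 [ 0.0604 -0.0486]
 [ 0.0602 -0.0114]] [ 0.0827 -0.0299]
c [ 0.5265 -0.0587] yaw 0.4365814405307026 res [[-0.0008 -0.0031]
 [-0.0053  0.0004]
 [ 0.0025  0.0055]
 [ 0.0036 -0.0028]]
scene pad [ 0.6088 -0.0497] in holder [[ 0.1017 -0.0066]
 [ 0.1013 -0.0488]
 [ 0.0525 -0.0472]
 [ 0.058  -0.0043]] [ 0.0784 -0.0267]
tri pad [[ 0.6213 -0.0229  0.0598]
 [ 0.6371 -0.0608  0.0578]
 [ 0.5959 -0.0789  0.0621]
 [ 0.5805 -0.0407  0.0597]]
tri base [[ 0.5158  0.1203  0.0143]
 [ 0.6534 -0.1827  0.0116]
 [ 0.5288 -0.2416  0.0067]
 [ 0.3882  0.0633  0.0098]]
plate outer/inner top corners [[0.0912 0.0016]
 [0.019  0.0097]]
stop face top [[0.0427 0.1348]
 [0.0094 0.1394]]
jaw face [[ 0.0022 -0.0411]
 [-0.0682 -0.0387]]
```

Everything is consistent: the pad triangulates to 46 x 42 mm at z = 0.060, holder yaw is about 0.433, and the carriage is at about 0.05. Next I close the gripper, turn it so the fingers close along holder x, and touch the pad clear of the push plate.

```bash
cat >> h.py <<'E'
yaw=0.433; hx=np.array([np.cos(yaw),np.sin(yaw),0]); hy=np.array([-np.sin(yaw),np.cos(yaw),0])
ROT=np.c_[hy,hx,[0,0,-1]]; PAD=np.array([.6087,-.0509,.060])
def tcp(dx,dy,ztip): p=PAD+dx*hx+dy*hy; p[2]=ztip+.019; return p
def st(m=""):
    s=robot.get_state(); d=s["ee_pos"]-PAD
    print(m,"t %.2f"%s["time"],"dx %.4f dy %.4f tip %.4f"%(d@hx,d@hy,s["ee_pos"][2]-.019),"F hx,hy,z",np.round([s["force"]@hx,s["force"]@hy,s["force"][2]],2),flush=True)
E
python3 - <<'E'
from h import *
A=tcp(.006,.010,.12)
for p in (A,tcp(.006,.14,.045)): print(robot.ik(p,ROT))
robot.gripper_to(0.0); st("closed")
robot.move_ptp(A,ROT); st("above"); print(robot.get_state()["opening"])
robot.move_linear(tcp(.006,.010,.072),velocity=.08); st("near")
print(robot.move_linear(tcp(.006,.010,.050),velocity=.02,threshold=2.5)); st("touch")
cv2.imwrite("pics/touch.png",cv2.convertScaleAbs(np.hstack([cv2.resize(robot.grab_frame("scene")[200:320,180:320,::-1],None,fx=2.8,fy=2.8,interpolation=2),cv2.resize(robot.grab_frame("top")[180:300,280:420,::-1],None,fx=2.8,fy=2.8,interpolation=2)]),alpha=1.7))
E
```

```text
[-0.49372299  0.52543378  0.69212683  1.71492354 -0.38032646  1.03977036
  0.76115042]
[-0.61055449  0.50636041  0.53047411  1.89279016 -0.33842036  0.83173994
  0.52917957]
closed t 1.52 dx -0.1258 dy 0.7773 tip 0.1687 F hx,hy,z [ 0.06 -0.09  0.51]
above t 4.27 dx 0.0065 dy 0.0109 tip 0.1199 F hx,hy,z [ 0.61  0.19 -0.17]
0.00028891247655489526
near t 5.02 dx 0.0061 dy 0.0098 tip 0.0722 F hx,hy,z [-0.43  0.91  0.02]
False
touch t 6.27 dx 0.0061 dy 0.0100 tip 0.0501 F hx,hy,z [-0.55 -0.48 -0.56]
```

View pics/touch.png

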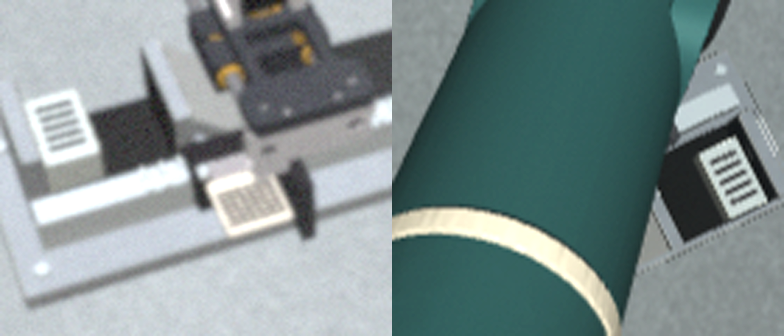

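No contact force at a tip height of 50 mm, and in the scene crop the gripper looks set back behind the push plate. I need the full view.

Run:
```python
from h import *
s=robot.get_state(); print(s["ee_pos"],s["tool_rot"],s["qpos"])
f=robot.grab_frame("scene")[:,:,::-1]
K,R,t=cam("scene")
tip=s["ee_pos"]-[0,0,.019]
print(cv2.projectPoints(np.array([tip,s["ee_pos"],s["ee_pos"]+[0,0,.078],PAD]),R,t,K,None)[0].reshape(-1,2))
cv2.imwrite("pics/full1.png",cv2.convertScaleAbs(cv2.resize(f[90:315,130:430],None,fx=2.6,fy=2.6,interpolation=2),alpha=1.7))
```

```text
[ 0.61002311 -0.03928744  0.06912115] [[-4.19626998e-01  9.07696615e-01  1.92461787e-04]
 [ 9.07696635e-01  4.19626998e-01  4.33014830e-05]
 [-4.14575523e-05  1.92867388e-04 -9.99999981e-01]] [-0.45472862  0.609705    0.64103964  1.76362299 -0.44589317  0.91766883
  0.80991551]
[[275.48736348 275.04743579]
 [275.01813888 267.79534837]
 [272.95177656 235.85874421]
 [268.50068782 270.52006867]]
```

View pics/full1.png

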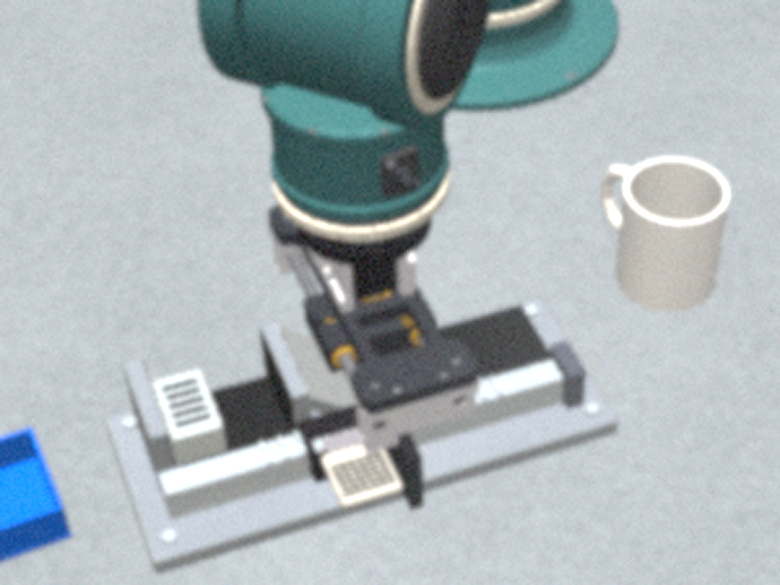

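The pad looks uncovered although the tip should project at crop (377,481), so I'll zoom in there, next to the same region before the move.

Run:
```python
from h import *
b=cv2.imread("pics/scene0.png")[205:305,235:325]; n=robot.grab_frame("scene")[205:305,235:325,::-1]
g=lambda i:cv2.convertScaleAbs(cv2.resize(i,None,fx=4.4,fy=5.5,interpolation=2)[:, :],alpha=1.8)
cv2.imwrite("pics/zoom1.png",np.hstack([g(b),g(n)]))
K,R,t=cam("scene"); s=robot.get_state(); print(s["time"],s["opening"])
for n_,z in(("body front low",.147),):
    print(plane("scene",[(291.5,252.3)],z)-s["ee_pos"])
```

```text
6.4667 0.00024030861404685663
[[0.03428095 0.03172084 0.07789203]]
```

View pics/zoom1.png

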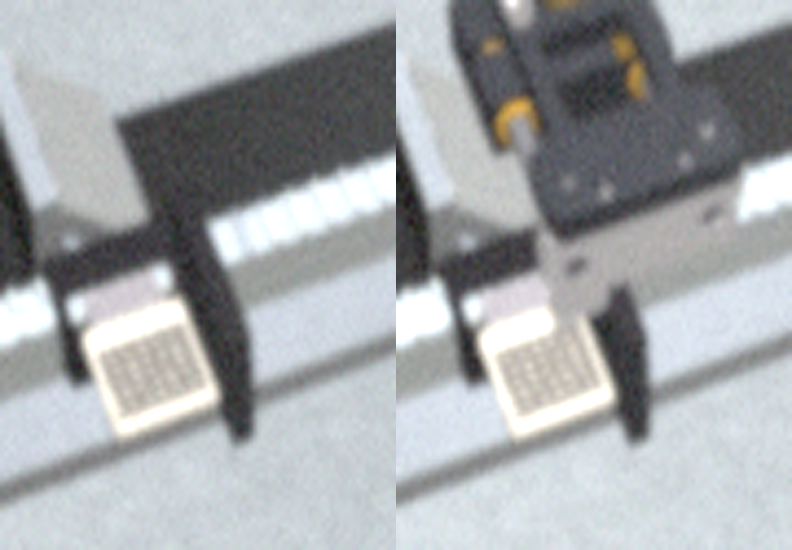

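The zoom shows the pale finger ending at about (580,315), over the hinge end of the pad. The pad's outer corners haven't moved, so it isn't pressed. The tip lines up sideways but seems to sit about 30 mm higher than nominal when closed. I'll carry on down under a force guard.

Run:
```python
from h import *
print(robot.move_linear(tcp(.006,.010,.018),velocity=.02,threshold=3)); st("touch")
f=robot.grab_frame("scene")[205:305,235:325,::-1]
cv2.imwrite("pics/zoom2.png",cv2.convertScaleAbs(cv2.resize(f,None,fx=6,fy=6,interpolation=2),alpha=1.8))
```

```text
True
touch t 7.68 dx 0.0062 dy 0.0101 tip 0.0228 F hx,hy,z [1.1  0.61 4.93]
```

View pics/zoom2.png

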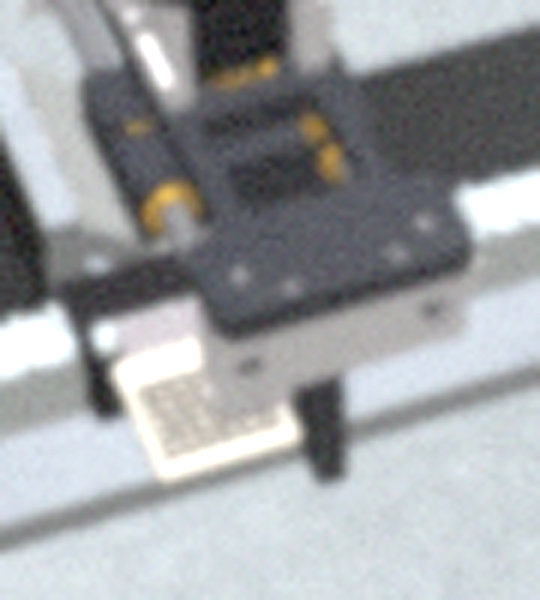

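Contact of about 4.9 N. The finger ends on the pad's inner-right part at about (235,412), and the outer pad edge is still up at (165,478) and (300,435). I'll press in small guarded steps: a spring should give a near-constant 5–7 N, while a wrong contact would be stiff.

Run:
```python
from h import *
for z in (.0205,.018,.0155,.013,.0115):
    r=robot.move_linear(tcp(.006,.010,z),velocity=.02,threshold=9); st(str(r))
    if r: break
f=robot.grab_frame("scene")[205:305,235:325,::-1]
cv2.imwrite("pics/zoom3.png",cv2.convertScaleAbs(cv2.resize(f,None,fx=6,fy=6,interpolation=2),alpha=1.8))
```

```text
False t 7.99 dx 0.0065 dy 0.0100 tip 0.0208 F hx,hy,z [3.66 0.39 4.02]
False t 8.27 dx 0.0065 dy 0.0099 tip 0.0183 F hx,hy,z [ 4.85 -0.27  5.12]
False t 8.54 dx 0.0066 dy 0.0099 tip 0.0158 F hx,hy,z [5.14 0.02 5.69]
False t 8.82 dx 0.0067 dy 0.0099 tip 0.0134 F hx,hy,z [5.28 0.22 4.33]
False t 9.07 dx 0.0068 dy 0.0099 tip 0.0119 F hx,hy,z [5.17 0.51 4.93]
```

View pics/zoom3.png

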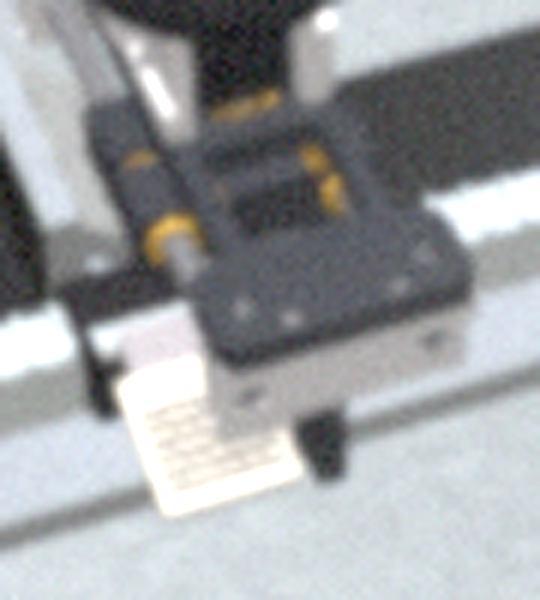

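The spring-like force is confirmed: about 5 N, and the pad's outer corner has moved from (165,478) to (165,515), a tilt of roughly 0.25. I'll go on to near the stop under guard, then push along the bar.

Run:
```python
from h import *
r=robot.move_linear(tcp(.006,.010,.0065),velocity=.02,threshold=5); st("deep %s"%r)
z=robot.get_state()["ee_pos"][2]-.019
if r: z+=.0005
print("zp",z)
r=robot.move_linear(tcp(.006,.030,z),velocity=.03,threshold=12); st("engage %s"%r)
if not r:
    r=robot.move_linear(tcp(.006,.060,z),velocity=.05,threshold=15); st("push %s"%r)
```

```text
deep True t 9.38 dx 0.0072 dy 0.0096 tip 0.0086 F hx,hy,z [-1.91  1.4  12.83]
zp 0.009086769924055823
engage False t 10.20 dx 0.0070 dy 0.0298 tip 0.0097 F hx,hy,z [6.8  0.44 4.51]
push False t 10.95 dx 0.0067 dy 0.0601 tip 0.0095 F hx,hy,z [5.14 1.36 5.83]
```

It's moving freely with the pad load unchanged. I'll check the pad's position with a colour mask before going on.

```bash
cat >> h.py <<'E'
def creamy(f):
    f=f[230:310,230:380].astype(int); m=((f[:,:,0]-f[:,:,2]>22)&(f[:,:,0]>110)).astype(np.uint8)
    n,l,s,c=cv2.connectedComponentsWithStats(m); o=[(s[i,4],np.round(c[i]+[230,230],1),s[i,:4]+[230,230,0,0]) for i in range(1,n) if s[i,4]>15]
    return sorted(o,key=lambda a:-a[0])[:3]
E
python3 - <<'E'
from h import *
print(creamy(cv2.imread("pics/scene0.png")[:,:,::-1])); f=robot.grab_frame("scene"); print(creamy(f))
K,R,t=cam("scene"); print(cv2.projectPoints(np.array([PAD,PAD+.05*hy]),R,t,K,None)[0].reshape(-1,2)); st()
E
```

```text
[]
[]
[[268.50068782 270.52006867]
 [295.77085769 262.03970664]]
 t 11.00 dx 0.0067 dy 0.0601 tip 0.0095 F hx,hy,z [5.7  1.54 5.39]
```

Run:
```python
from h import *
a=cv2.imread("pics/scene0.png")[:,:,::-1]; f=robot.grab_frame("scene")
print(a[268,258:284:4].tolist(), a[283,262].tolist())
for g in (a,f):
    lab=cv2.cvtColor(np.ascontiguousarray(g),cv2.COLOR_RGB2LAB).astype(int)[230:310,230:380]
    m=((lab[:,:,2]>134)&(lab[:,:,0]>110)).astype(np.uint8); n,l,s,c=cv2.connectedComponentsWithStats(m)
    print([(s[i].tolist(),np.round(c[i]+230,1)) for i in range(1,n) if s[i,4]>20])
cv2.imwrite("pics/mid.png",cv2.convertScaleAbs(cv2.resize(f[195:310,165:375,::-1],None,fx=3.8,fy=3.8,interpolation=2),alpha=1.7))
```

```text
[[145, 140, 134], [116, 114, 107], [112, 107, 101], [103, 99, 95], [116, 113, 106], [117, 114, 108], [46, 45, 44]] [144, 141, 133]
[]
[]
```

Run:
```python
from h import *
a=cv2.imread("pics/scene0.png")[:,:,::-1]; f=cv2.imread("pics/mid.png")
for g in (a,robot.grab_frame("scene")):
    g=cv2.GaussianBlur(np.ascontiguousarray(g),(3,3),0).astype(int)[230:310,230:380]
    m=((g[:,:,0]-g[:,:,2]>5)&(g[:,:,0]>85)).astype(np.uint8); n,l,s,c=cv2.connectedComponentsWithStats(m)
    print([((s[i]+[230,230,0,0,0]).tolist(),np.round(c[i]+230,1)) for i in range(1,n) if s[i,4]>25])
st()
```

```text
[([253, 259, 32, 26, 544], array([268.7, 271.4]))]
[([281, 257, 31, 27, 451], array([294.3, 270.6]))]
 t 11.10 dx 0.0067 dy 0.0601 tip 0.0095 F hx,hy,z [4.92 1.52 5.24]
```

The pad's left edge moved from column 253 to 281, about 50 mm, so the jaw travels with the fingertip. On to the stop, slower at the end.

Run:
```python
from h import *
z=.0091
r=robot.move_linear(tcp(.006,.110,z),velocity=.06,threshold=15); st("push %s"%r)
if not r: r=robot.move_linear(tcp(.006,.155,z),velocity=.02,threshold=14); st("home %s"%r)
g=cv2.GaussianBlur(robot.grab_frame("scene"),(3,3),0).astype(int)[220:310,230:400]
m=((g[:,:,0]-g[:,:,2]>5)&(g[:,:,0]>85)).astype(np.uint8); n,l,s,c=cv2.connectedComponentsWithStats(m)
print([(s[i]+[230,220,0,0,0]).tolist() for i in range(1,n) if s[i,4]>25]); st()
```

```text
push False t 12.08 dx 0.0067 dy 0.1100 tip 0.0095 F hx,hy,z [6.27 0.98 5.73]
home True t 13.72 dx 0.0065 dy 0.1450 tip 0.0097 F hx,hy,z [-0.31 -2.66  5.79]
[[323, 243, 30, 28, 474]]
 t 13.78 dx 0.0065 dy 0.1450 tip 0.0096 F hx,hy,z [ 0.53 -1.81  5.08]
```

Run:
```python
from h import *
K,R,t=cam("scene")
p0=PAD-.023*hx-.021*hy
for d in (0,.05,.10,.11,.115,.12,.125,.13): print(d,cv2.projectPoints((p0+d*hy)[None],R,t,K,None)[0].ravel())
r=robot.move_linear(tcp(.006,.160,.0091),velocity=.015,threshold=12); st("again %s"%r)
robot.pause(.2); st()
f=robot.grab_frame("scene")
g=cv2.GaussianBlur(f,(3,3),0).astype(int)[220:310,230:400]
m=((g[:,:,0]-g[:,:,2]>5)&(g[:,:,0]>85)).astype(np.uint8); n,l,s,c=cv2.connectedComponentsWithStats(m)
print([(s[i]+[230,220,0,0,0]).tolist() for i in range(1,n) if s[i,4]>25])
```

```text
0 [252.41042732 264.72156646]
0.05 [279.67986765 256.38576076]
0.1 [306.23021435 248.2697698 ]
0.11 [311.45648892 246.67218625]
0.115 [314.05933068 245.87654164]
0.12 [316.65534478 245.08298414]
0.125 [319.24455803 244.29150553]
0.13 [321.82699713 243.50209767]
again True t 14.13 dx 0.0065 dy 0.1449 tip 0.0097 F hx,hy,z [-1.09 -2.92  5.03]
 t 14.33 dx 0.0065 dy 0.1449 tip 0.0097 F hx,hy,z [-0.55 -2.27  5.3 ]
[[322, 243, 31, 28, 483]]
```

The jaw is at the hard stop: 12 N more gave no motion. The pad moved about 0.131 m, which fits a start at 0.035 and home at 0.166. Now lift straight up so the pad springs up and locks, back off from the plate, and retreat.

Run:
```python
from h import *
robot.move_linear(tcp(.0065,.1455,.030),velocity=.05); st("lifted")
robot.move_linear(tcp(.0065,.138,.034),velocity=.03); st("off")
robot.move_linear(tcp(.0065,.138,.14),velocity=.12); st("up")
robot.move_ptp(np.array([.25,.50,.25]),ROT); st("away")
cs={n:robot.grab_frame(n) for n in("scene","top")}
g=cv2.GaussianBlur(cs["scene"],(3,3),0).astype(int)[220:310,230:400]
m=((g[:,:,0]-g[:,:,2]>5)&(g[:,:,0]>85)).astype(np.uint8); n,l,s,c=cv2.connectedComponentsWithStats(m)
print([(s[i]+[230,220,0,0,0]).tolist() for i in range(1,n) if s[i,4]>25])
a=cs["top"][190:315,265:430,::-1]; b=cs["scene"][195:310,165:375,::-1]
h=lambda i:cv2.convertScaleAbs(cv2.resize(i,(400,int(400*i.shape[0]/i.shape[1])),interpolation=2),alpha=1.7)
a,b=h(a),h(b); H=max(len(a),len(b)); p=lambda i:np.vstack([i,np.zeros((H-len(i),400,3),np.uint8)])
cv2.imwrite("pics/end.png",np.hstack([p(a),p(b)]))
for n,g in cs.items():  # other things unmoved?
    o=cv2.imread(f"pics/{n}0.png")[:,:,::-1]; d=cv2.absdiff(o,g).max(2)
    for nm,(u,v,w,k) in ({"mouse":(330,130,60,50),"tray":(420,180,70,60),"mug":(225,310,55,55),"module":(385,225,30,35)} if n=="top" else {"mouse":(190,330,85,60),"tray":(75,250,90,70),"mug":(355,145,60,65),"module":(185,228,32,40)}).items():
        print(n,nm,int((d[v:v+k,u:u+w]>35).sum()))
```

```text
lifted t 14.94 dx 0.0068 dy 0.1452 tip 0.0304 F hx,hy,z [-0.02 -4.94  3.31]
off t 15.38 dx 0.0064 dy 0.1381 tip 0.0339 F hx,hy,z [-1.01  0.58  0.13]
up t 16.41 dx 0.0061 dy 0.1382 tip 0.1393 F hx,hy,z [ 0.01 -0.23 -0.01]
away t 18.32 dx -0.0938 dy 0.6496 tip 0.2309 F hx,hy,z [ 0.3  -0.79 -1.06]
[[322, 239, 31, 25, 484]]
scene mouse 0
scene tray 0
scene mug 0
scene module 0
top mouse 0
top tray 0
top mug 0
top module 0
```

View pics/end.png

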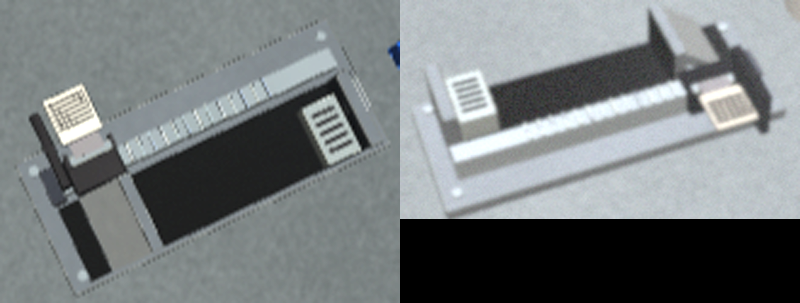

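The jaw's black housing sits against the end stop at (60,190) in the top half of the picture. The pad has sprung back up (top row 243 → 239), and the module and other items haven't changed.

```bash
python3 -c "
from rig import robot
print(robot.sign_off())"
```

```text
the job is handed in; nothing more can be done
None
```

The sliding jaw is fully home against the end stop with the release pad back up, so it should be locked; the module, mouse, mug and tray did not move, and the job was handed in at about 18 s.

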